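Roll the shaft blank into the blue V-block

ROBOT

A 7-joint arm with a two-finger parallel gripper is mounted at the origin on the work surface. World frame = base frame: x ahead of the robot, y to its left, z up, the work surface at z = 0. Lengths are in m, angles in degrees, forces in N, time in s.
With the tool pointing down it reaches from about 0.4 to 0.9 m from the base axis. Payload 5.6 kg.
Tool frame: the origin (TCP) lies at the very end of the fingers, on their centre line; the grasp point (between the pads) lies 19 mm behind it; z points along the fingers, x is the direction in which the jaws open and shut, and the axes are right-handed (so a half turn about z gives the same grasp; the last joint's range is limited). The gripper opens to 92 mm and grips with 3 to 60 N. Pads are 20 mm wide; open, the fingers measure 128 mm over their backs; the gripper's body (75 mm by 189 mm) begins 69 mm behind the grasp point.
Start: joints at [-66.921, 26.786, -0.665, 91.828, 0.344, 61.387, -3.226], TCP at [0.28, 0.586, 0.175] pointing down, gripper open.
Joint ranges: [-144.91, 144.91], [-17.63, 115.5], [-89.93, 88.59], [15.96, 139.68], [-74.01, 254.01], [8.47, 105.57], [-167.45, 167.45]. Speed limits (degrees/s): [147.25, 147.25, 180, 180, 180, 180, 180].

INTERFACE

Orientations are given as a 3x3 rotation matrix whose columns are the frame's x, y, z axes.
In Python, from cell import robot, eyes, spotter gives the robot as it stands.
- The arm moves only by the shell command python3 -m creep 'ROWS' [FORCE]. ROWS is a JSON object of lists of equal length, an entry for each row: "linear": the shift along the world's x, y, z in mm, a list of three; "dr": the turn, a rotation vector about the world's x, y, z in rad, a list of three; "hand": the opening, from -1 (shut) to 1 (fully open). In form: {"linear": [[x, y, z], ...], "dr": [[wx, wy, wz], ...], "hand": [hand, ...]}. A call has 1 to 5 rows; each row shifts and turns the pose as measured when the row begins; what a row does not reach is not made up. A row lasts 1/10 s, in which the tool goes at most 50 mm and 8.59 degrees, less where a joint would pass 70% of its speed; a pose out of reach is approached as far as the arm can. A call is refused whole if a number of a shift passes 50 or a number of a turn 0.15, either way. A call with a gripper value outside its range is refused whole. The fingers move at their own pace and stop on an object; FORCE is the grip in N (left out, the last holds). Time passes only in rows, so rows that do not move let the fingers close. It gives the time, the measured TCP pose, the force and the opening at its end, in the units of the state.
- robot.sense(): the state, without advancing time (a new reading comes with each control period).
- eyes.get_image(name): name is "side" or "top"; returns a dict with "frame" (480x640x3 uint8, blue, green, red), "mtx" (3x3 intrinsics, pixels), "rvec" (rotation vector, rad) and "tvec" (3), from world to camera coordinates, as OpenCV has them. Camera axes: x right, y down, z forward; pixel columns grow to the right and rows downward; lengths in m; the calibration is good to about 2 mm. A picture is of the moment at which its call begins. There is no depth.
- robot.job_done(): hands the job in, once; it reports no verdict.
Trained networks look in the newest picture that a camera, given by its name, has taken for a name from the list of things; names that differ only in an ending like _2 or _b are one class to them, and where a whole thing is asked for, a point or a joint stands for the part that bears it (a point fixed in the world has none). Each returns a list of dicts, best first, with "confidence" (0 to 1); they miss things now and then, are a little off and sometimes report something else, mostly with a low value. They report only what shows in the picture. A call takes as long as a camera call. They do not tell look-alikes from the thing itself.
- spotter.recognise(camera, target): "uv" ([column, row] in pixels, amid what is visible of it).
- spotter.silhouettes(camera, target): "region" (480x640 bool, what is visible of it) and "uv" ([column, row] in pixels, amid what is visible of it).
- spotter.mark_of(camera, target): "uv" ([column, row] in pixels: a listed point, or the origin of a listed thing).
The state is a dict: "t": time; "q": joint angles; "joint_velocities": joint speeds; "effort": joint torques, N m; "position": TCP position; "eef_rot": TCP orientation; "wrist_force": force on the tool from outside, world axes, zero at the start; "ft_torque": the same for the moment, N m; "grip_width": opening from 0.0 (shut) to 1.0 (fully open).
Only numpy, scipy, OpenCV 4.12 (cv2) and the standard library are available. Lean on these libraries where they do the work, as an engineer would, in place of code of your own. Each camera call takes 0.05 s, during which the arm holds its last target. There are 200 camera calls.

TASK

Push the round aluminium bar by its side with the fingers so that it rolls along the green mat, up the ramp of the blue V-block and drops into its groove, and leave it lying at rest there, roughly centred along the groove. Never grip or lift the bar, keep it off the black V-block, and leave the other things on the mat where they are.

Things in the scene. Friction and masses are not known exactly. Their poses are not given: they have to be found in the camera images.
- bar: polished, slippery aluminium bar, diameter 40 mm, length 140 mm, about 0.45 kg, dark rings near the ends. Origin at its centre, x along its axis; y and z turn as it rolls (z up at the start). It starts on the mat between the V-blocks, nearly parallel to their grooves; it rolls easily and soon stops. Pushed with both spread fingertips against its flank it squares itself to them
- blue_block: blue V-block fixed on the mat. Origin: centre of its underside; x along the groove, z up. 100 mm in x, 132 mm in y, alike on both y sides: a ramp climbs from z 1 mm at |y| 66 mm to 15.8 mm at |y| 21 mm, a flat land runs to |y| 17 mm, then the flank falls to the groove's bottom at y 0, z 3 mm. Seated bar: centre at y 0, z 28 mm, axis along x; on the land its centre is at z 36 mm
- black_block: black V-block, the same shape and size as the blue one, on the other side of the bar; to be left empty
- mat: thin green bench mat, fixed, 360 mm (x) by 620 mm (y), 2 mm thick, its top 2 mm above the bench. Origin at the centre of its underside
- capacitor: blue capacitor can standing on the mat, diameter 35 mm, 56 mm tall, origin at the centre of its underside; leave alone
- transformer: small transformer, dark steel with a copper winding, 52 x 55 x 34 mm, origin at the centre of its underside; leave alone
- screwdriver: red-handled screwdriver 190 mm long lying on the mat, under 35 mm high, its length along its x; leave alone
- part_bin: small open blue parts bin 70 x 90 x 40 mm, origin at the centre of its underside; leave alone
Mind the look-alikes: they are no part of the job. Several things have the shape of the bar; the one meant has the colours described above.

How it is judged (in metres and radians):
On the way:
1. the bar has rolled at least a quarter turn on the mat, still lying on it short of the blue block's groove (angle between bar's own z axis and vertical above 1.5 rad and height (world z) of bar below 0.028 m and horizontal distance between bar and blue_block above 0.05 m).
At the end, for the whole second after the job is handed in: the bar lies at rest in the blue V-block's groove: centre within 5 mm of the groove's line and 24 to 31.5 mm above the block's underside, within 35 mm of the block's middle along the groove, parallel to it within 0.08 rad (y of bar in the frame of blue_block between -0.005 and 0.005 m and z of bar in the frame of blue_block between 0.024 and 0.0315 m and x of bar in the frame of blue_block between -0.035 and 0.035 m and angle between the x axis of bar and the x axis of blue_block, either way round below 0.08 rad and linear speed of bar below 0.02 m/s and angular speed of bar below 0.5 rad/s); the robot touches nothing.
It fails at once if the bar is lifted (centre more than 50 mm above the bench, or more than 32 mm while it is off the blue block) or pushed up onto the black block (height (world z) of bar above 0.05 m or (height (world z) of bar above 0.032 m and horizontal distance between bar and blue_block above 0.085 m)).
It fails at once if the bar is tipped up by more than about 0.35 rad (angle between bar's own x axis and vertical below 1.22 rad or angle between bar's own x axis and vertical above 1.92 rad).
It fails at once if the bar is gripped between the fingers (the middle between the pads lies inside the bar, with the fingers touching it) (x of the grasp point in the frame of bar between -0.08 and 0.08 m and y of the grasp point in the frame of bar between -0.015 and 0.015 m and z of the grasp point in the frame of bar between -0.015 and 0.015 m and contact force between the fingers and bar above 1 N).
It fails at once if the capacitor, transformer, screwdriver or parts bin is moved by more than 15 mm (distance of any of capacitor, transformer, screwdriver, part_bin from where it was at the start of the episode above 0.015 m).
It also fails if it takes over 42 s, if anything falls off the work surface, if the arm or the gripper's body presses on something with over 40 N, if the wrist force passes 120 N, or if a joint passes its speed limit or range.

## Working session

There is one attempt and no reset: what is moved stays moved. The work goes in short steps, Python scripts to look and compute and a shell command to move; the robot and the scene stay as the last step left them, time stands still between calls to the robot, and variables do not carry over. Pictures are saved under pics/ and viewed, about 8 in all and at most 12, crops included, and the job is handed in when it is done.

```bash
mkdir -p pics
cat > h.py <<'E'
import numpy as np, cv2
from cell import robot, eyes, spotter
def cam(n):
    d=eyes.get_image(n); return d
def back(d,uv,z):
    R,_=cv2.Rodrigues(np.array(d['rvec'],float)); t=np.array(d['tvec'],float).reshape(3)
    p=cv2.undistortPoints(np.array([[uv]],float),np.array(d['mtx'],float),None).reshape(2)
    r=R.T@np.array([p[0],p[1],1]); c=-R.T@t
    return c+r*(z-c[2])/r[2]
def proj(d,P):
    return cv2.projectPoints(np.array(P,float).reshape(-1,3),np.array(d['rvec'],float),np.array(d['tvec'],float),np.array(d['mtx'],float),None)[0].reshape(-1,2)
E
python3 - <<'E'
from h import *
for n in ['top','side']:
    d=cam(n); cv2.imwrite(f'pics/{n}0.png',d['frame'])
    for o,z in [('bar',.022),('blue_block',.002),('black_block',.002),('mat',0.002),('capacitor',.002),('transformer',.002),('screwdriver',.015),('part_bin',.002)]:
        for r in spotter.mark_of(n,o)[:4]:
            print(n,o,np.round(r['uv']),round(r['confidence'],2),np.round(back(d,r['uv'],z),3))
s=robot.sense();print(s['t'],s['position'],s['eef_rot'],s['wrist_force'])
E
```

```text
top bar [378. 271.] 0.78 [ 0.518 -0.071  0.022]
top bar [450. 138.] 0.56 [ 0.8   -0.236  0.022]
top bar [364. 129.] 0.55 [ 0.823 -0.052  0.022]
top bar [274. 259.] 0.4 [0.545 0.138 0.022]
top blue_block [446. 279.] 0.86 [ 0.501 -0.216  0.002]
top black_block [271. 261.] 0.65 [0.542 0.146 0.002]
top mat [366. 267.] 0.88 [ 0.528 -0.049  0.002]
top mat [334. 332.] 0.22 [0.397 0.02  0.002]
top capacitor [312. 195.] 0.78 [0.684 0.06  0.002]
top transformer [414. 209.] 0.66 [ 0.65  -0.156  0.002]
top part_bin [424. 344.] 0.96 [ 0.371 -0.163  0.002]
side bar [251. 197.] 0.92 [0.58  0.371 0.022]
side bar [442. 244.] 0.79 [ 0.835 -0.047  0.022]
side bar [500. 295.] 0.78 [ 0.8   -0.235  0.022]
side black_block [289. 249.] 0.95 [0.555 0.145 0.002]
side mat [328. 306.] 0.7 [ 0.518 -0.061  0.002]
side mat [296. 375.] 0.59 [ 0.375 -0.17   0.002]
side capacitor [360. 250.] 0.75 [0.687 0.057 0.002]
side transformer [417. 309.] 0.65 [ 0.655 -0.161  0.002]
side transformer [296. 375.] 0.32 [ 0.375 -0.17   0.002]
side screwdriver [249. 305.] 0.72 [0.386 0.012 0.015]
side screwdriver [328. 304.] 0.39 [ 0.511 -0.068  0.015]
side part_bin [296. 377.] 0.92 [ 0.373 -0.174  0.002]
0.9 [0.28030383 0.58647068 0.17551109] [[ 4.31254113e-01  9.02230507e-01  5.32852153e-05]
 [ 9.02230506e-01 -4.31254115e-01  4.35487039e-05]
 [ 6.22704375e-05  2.92949891e-05 -9.99999998e-01]] [-0.41313276 -0.1016724   0.42629581]
```

View pics/top0.png

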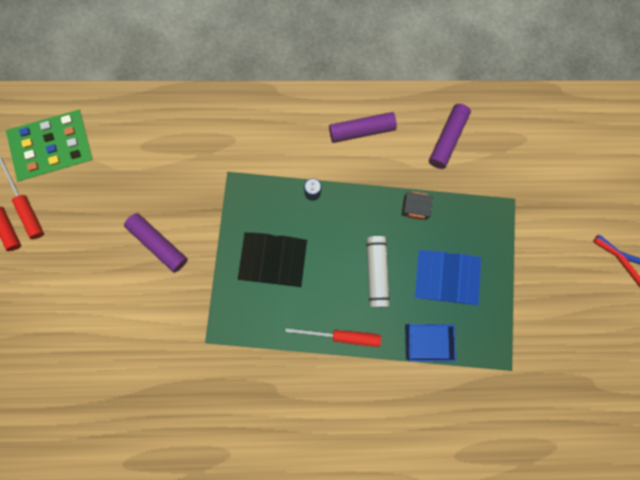

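View pics/side0.png

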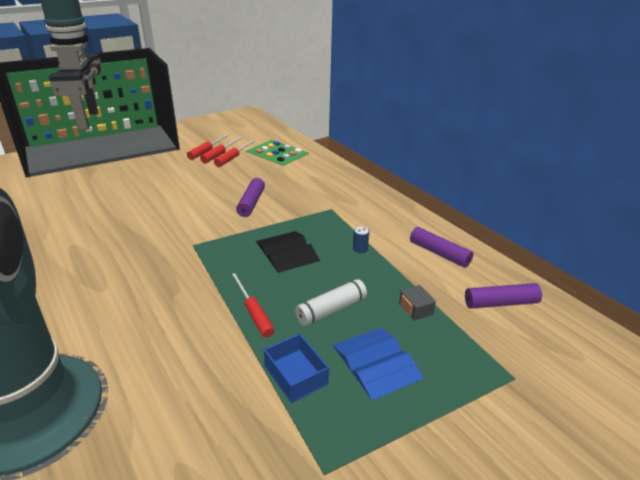

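The scene has four things shaped like the bar. The silver one with dark rings is at top (378,271) and side (331,302). The other three are purple, at top (450,138), (364,129) and (156,243). Only the silver one matches "polished aluminium, dark rings". I'll confirm it in a crop and measure the axes.

Run:
```python
from h import *
d=cam('top'); f=d['frame']
cv2.imwrite('pics/crop.png',cv2.resize(f[165:375,200:520],None,fx=2.5,fy=2.5,interpolation=cv2.INTER_CUBIC))
hsv=cv2.cvtColor(f,cv2.COLOR_BGR2HSV)
roi=np.zeros(f.shape[:2],bool)
roi[225:315,355:400]=1
m=((hsv[...,1]<60)&roi)
def rect(m,z,nm):
    c=max(cv2.findContours(m.astype(np.uint8),0,2)[0],key=cv2.contourArea)
    P=np.array([back(d,p[0],z)[:2] for p in c])*1000
    (cx,cy),(w,h),a=r=cv2.minAreaRect(P.astype(np.float32)); print(nm,np.round([cx,cy,w,h,a],1),np.round(cv2.boxPoints(r)).tolist())
rect(m,.022,'bar')
# plain blobs
roi[:]=0;roi[240:312,408:490]=1
rect((hsv[...,0]>100)&(hsv[...,0]<130)&(hsv[...,1]>120)&roi,.006,'blue')
roi[:]=0;roi[228:292,233:312]=1
rect((hsv[...,2]<50)&roi,.006,'black')
c=np.array(d['rvec']);R,_=cv2.Rodrigues(c);print('cam',-R.T@np.array(d['tvec']).ravel())
for n in 'blue_block','bar','black_block':
    for r in spotter.silhouettes('top',n)[:1]: rect(r['region'],.006 if 'bl' in n else .022,n+' sil')
s=robot.sense()
```

```text
bar [518.5 -70.2 146.7  41.5   0.7] [[445.0, -50.0], [445.0, -92.0], [592.0, -90.0], [592.0, -49.0]]
blue [ 506.4 -218.4  132.7  103.3   82.5] [[446.0, -277.0], [549.0, -291.0], [566.0, -159.0], [464.0, -146.0]]
black [547.8 143.6 127.2  97.6  82.3] [[491.0, 87.0], [588.0, 74.0], [605.0, 200.0], [508.0, 213.0]]
cam [0.42182181 0.06837519 0.93995504]
blue_block sil [ 507.1 -219.3  131.7  102.    82. ] [[447.0, -277.0], [548.0, -292.0], [567.0, -161.0], [466.0, -147.0]]
bar sil [ 808.1 -236.2   41.4  155.4   64.1] [[729.0, -221.0], [869.0, -289.0], [887.0, -252.0], [747.0, -184.0]]
black_block sil [547.1 143.  133.4 105.8  83.7] [[487.0, 82.0], [592.0, 71.0], [607.0, 204.0], [502.0, 215.0]]
```

View pics/crop.png

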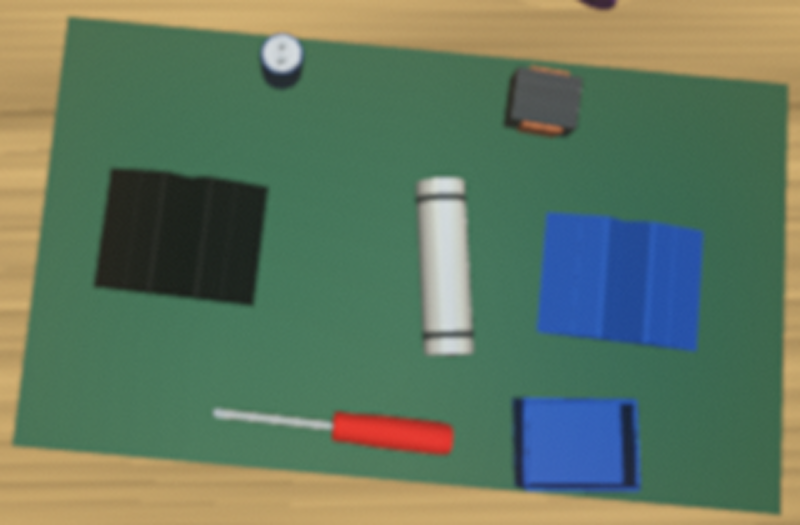

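Confirmed: the silver bar with dark rings is at (518,-70) mm with yaw about +0.7°. The blue block is at (507,-219) mm with yaw about -7.7°. I'll approach a spot behind the bar on its +y side.

```bash
python3 -m creep '{"linear":[[16,-40,0],[16,-40,0],[16,-40,0],[16,-40,0],[16,-40,0]],"dr":[[0,0,-0.08],[0,0,-0.08],[0,0,-0.08],[0,0,-0.08],[0,0,-0.08]],"hand":[1,1,1,1,1]}'; python3 -m creep '{"linear":[[16,-40,0],[16,-40,0],[16,-40,0],[16,-40,0],[16,-40,0]],"dr":[[0,0,-0.08],[0,0,-0.08],[0,0,-0.08],[0,0,-0.08],[0,0,-0.08]],"hand":[1,1,1,1,1]}'
```

```text
t: 1.6
position: [0.357, 0.3862, 0.1747]
eef_rot: [[0.751, 0.661, -0.001], [0.661, -0.75, 0.004], [0.002, -0.004, -1.0]]
wrist_force: [1.4, -1.1, 0.3]
grip_width: 0.998
t: 2.1
position: [0.4396, 0.1781, 0.1764]
eef_rot: [[0.954, 0.301, 0.005], [0.301, -0.954, 0.007], [0.007, -0.006, -1.0]]
wrist_force: [0.4, 0.3, -0.9]
grip_width: 0.998
```

```bash
python3 -m creep '{"linear":[[17,-38,0],[17,-38,0],[17,-38,0],[17,-38,0],[15,-34,0]],"dr":[[0,0,-0.07],[0,0,-0.07],[0,0,-0.07],[0,0,-0.07],[0,0,-0.07]],"hand":[1,1,1,1,1]}'; python3 -m creep '{"linear":[[0,0,-40],[0,0,-40],[0,0,-40],[0,0,-20],[0,0,0]],"dr":[[0,0,0],[0,0,0],[0,0,0],[0,0,0],[0,0,0]],"hand":[1,1,1,1,1]}'
```

```text
t: 2.6
position: [0.5256, -0.0164, 0.1786]
eef_rot: [[0.998, -0.06, 0.012], [-0.06, -0.998, 0.007], [0.011, -0.008, -1.0]]
wrist_force: [0.4, 0.6, -0.1]
grip_width: 1.0
t: 3.1
position: [0.5302, -0.0245, 0.037]
eef_rot: [[0.997, -0.073, 0.022], [-0.073, -0.997, 0.005], [0.022, -0.006, -1.0]]
wrist_force: [-0.0, -0.3, 0.5]
grip_width: 1.003
```

```bash
python3 -m creep '{"linear":[[-3,0,-11],[-3,0,-9],[0,0,0]],"dr":[[0,0.02,0],[0,0,0],[0,0,0]],"hand":[1,1,1]}'
python3 - <<'E'
from h import *
d=cam('side');f=d['frame'];cv2.imwrite('pics/s1.png',cv2.resize(f[200:420,180:480],None,fx=2.5,fy=2.5))
print(robot.sense()['position'],robot.sense()['eef_rot'])
E
```

```text
t: 3.4
position: [0.5256, -0.0243, 0.0178]
eef_rot: [[0.997, -0.073, 0.004], [-0.073, -0.997, 0.005], [0.003, -0.005, -1.0]]
wrist_force: [0.6, -0.5, -1.1]
grip_width: 0.998
[ 0.52645357 -0.024235    0.01840774] [[ 0.99735178 -0.07255608  0.00500505]
 [-0.07258222 -0.9973486   0.00525323]
 [ 0.00461063 -0.0056026  -0.99997368]]
```

View pics/s1.png

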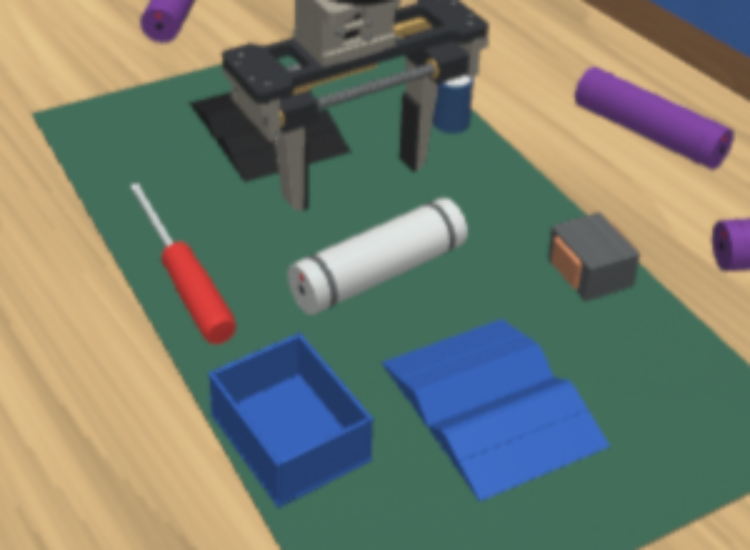

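The side view shows both fingertips, at crop pixels (300,205) and (415,165), standing behind the bar at (375,250), with the path to the blue block clear. I'll start pushing slowly.

```bash
python3 -m creep '{"linear":[[-1,-6,-1],[-1,-6,-1],[-1,-6,0],[-1,-6,0],[-1,-6,0]],"dr":[[0,0,0],[0,0,0],[0,0,-0.01],[0,0,-0.01],[0,0,-0.01]],"hand":[1,1,1,1,1]}'; python3 -m creep '{"linear":[[-1,-6,0],[-1,-6,0],[-1,-6,0],[-1,-6,0],[-1,-6,0]],"dr":[[0,0,-0.01],[0,0,-0.01],[0,0,-0.01],[0,0,0],[0,0,0]],"hand":[1,1,1,1,1]}'
cat > look.py <<'E'
import sys
from h import *
d=cam('top'); f=d['frame']; hsv=cv2.cvtColor(f,cv2.COLOR_BGR2HSV)
s=robot.sense()
d2=cam('side');cv2.imwrite(f'pics/{sys.argv[1]}.png',np.hstack([cv2.resize(f[215:355,350:500],(400,373)),cv2.resize(d2['frame'][200:420,220:456],(400,373))]))
print(s['t'],np.round(s['position'],4),np.round(s['eef_rot'][:2,0] if hasattr(s['eef_rot'],'shape') else s['eef_rot'],3))
E
python3 look.py p1
```

```text
t: 3.95
position: [0.5232, -0.0562, 0.0188]
eef_rot: [[0.995, -0.104, 0.01], [-0.104, -0.995, 0.006], [0.01, -0.007, -1.0]]
wrist_force: [-0.9, 0.2, 1.3]
grip_width: 1.0
t: 4.45
position: [0.5177, -0.0895, 0.019]
eef_rot: [[0.99, -0.138, 0.011], [-0.138, -0.99, 0.005], [0.01, -0.006, -1.0]]
wrist_force: [-0.4, 0.0, 0.3]
grip_width: 1.0
4.5 [ 0.5174 -0.0908  0.0191] [ 0.99  -0.139]
```

View pics/p1.png

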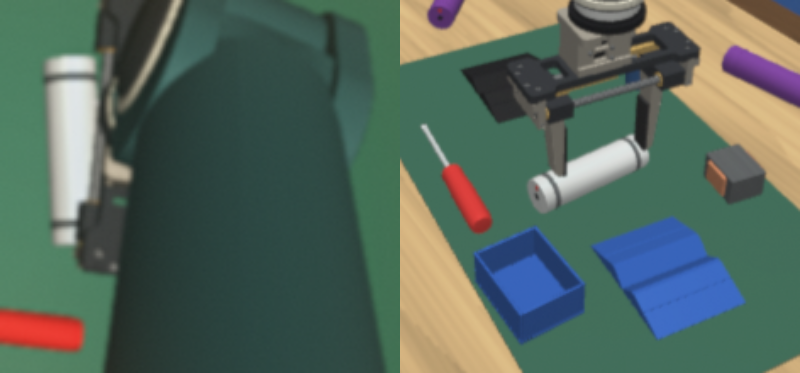

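Run:
```python
from h import *
d=cam('side');dt=cam('top')
s=robot.sense();p=np.array(s['position']);X=np.array(s['eef_rot'])[:,0]
print(s['t'],p,s['wrist_force'],proj(d,[p+.055*X,p-.055*X]),proj(dt,[p+.055*X,p-.055*X]))
for y in(-.07,-.12): a=[[.518,y,.022],[.448,y,.022],[.588,y,.022]];print(y,proj(d,a).round(),proj(dt,a).round())
cv2.imwrite('pics/s2.png',cv2.resize(d['frame'][240:340,270:400],(780,600),interpolation=cv2.INTER_CUBIC))
```

```text
4.65 [ 0.5178132  -0.08896022  0.01901835] [ 0.0477601  -0.10114041 -0.76449757] [[362.91673774 299.28674566]
 [310.92499676 316.61925451]] [[389.025439   244.4358885 ]
 [383.62345754 297.95291611]]
-0.07 [[332. 301.]
 [300. 315.]
 [361. 288.]] [[377. 271.]
 [379. 306.]
 [376. 237.]]
-0.12 [[348. 316.]
 [316. 331.]
 [377. 302.]] [[402. 270.]
 [403. 305.]
 [400. 237.]]
```

View pics/s2.png

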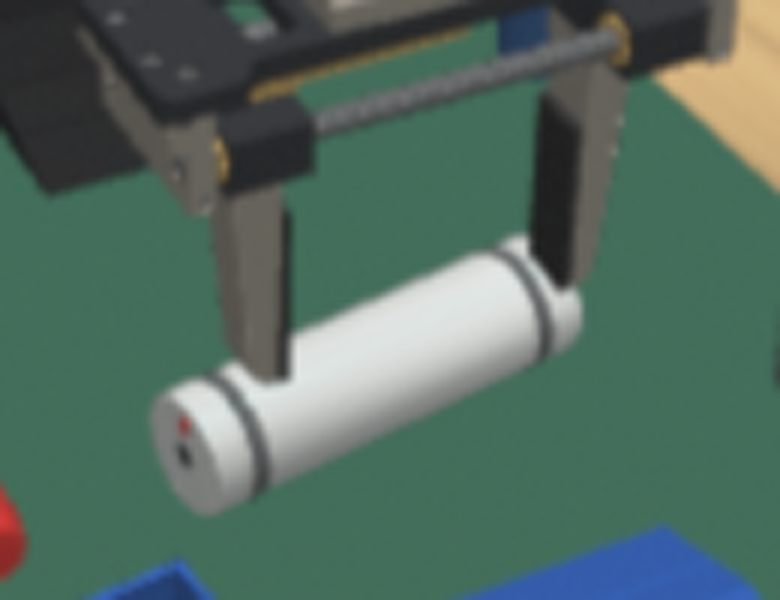

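Run:
```python
from h import *
from scipy.optimize import least_squares as L
d=cam('side')
for p,yaw,uv in [((.5256,-.0243,.018),-.0726,[(300,282.5),(346,268)]),((.5178,-.0890,.019),-.139,[(314.5,302.5),(365,287.5)])]:
    X=np.array([np.cos(yaw),np.sin(yaw),0]);p=np.array(p)
    g=lambda o,w:(proj(d,[p+o-w*X,p+o+w*X])-np.array(uv)).ravel()
    for w in(.050,.055,.06):
        r=L(lambda o:g(o,w),np.zeros(3));print('free',w,r.x.round(4),r.cost)
    r=L(lambda o:g(np.array([0,0,o[0]]),.055),[0.]);print('z only',r.x.round(4),r.fun.round(1))
    r=L(lambda o:g(np.array([0,o[0],0]),.055),[0.]);print('y only',r.x.round(4),r.fun.round(1))
print(robot.sense()['q'])
```

```text
free 0.05 [-0.0056 -0.014   0.0443] 0.44715153240191213
free 0.055 [ 0.0385  0.0477 -0.0145] 0.44715153240195993
free 0.06 [ 0.0825  0.1093 -0.0732] 0.44715153240188976
z only [0.0329] [-3.6  1.3 -0.3 -1.3]
y only [0.0193] [-8.7  9.3 -6.7  6.9]
free 0.05 [-0.0162 -0.0272  0.058 ] 0.16886049076889406
free 0.055 [0.026  0.0267 0.0007] 0.1688604907689038
free 0.06 [ 0.0682  0.0806 -0.0566] 0.16886049076892184
z only [0.0316] [-3.5  0.7 -1.  -0.9]
y only [0.0162] [-8.4  8.9 -7.3  7.4]
[-13.41718118  28.89897045  24.56953143 117.3930487  -20.13690778
  37.09346674  16.681744  ]
```

Viewed so far: 6. In the latest crop the fingertips, at (265,375) and (570,285), hover over the bar's top. The bar hasn't moved. The images put the tips about 30 mm higher than the reported TCP z, with no contact force. I'll back off, then go down carefully while watching the wrist force.

```bash
python3 -m creep '{"linear":[[0,0,12],[2,20,0],[2,20,0],[2,20,0],[2,16,0]],"dr":[[0,0,0],[0,0.01,0],[0,0,0.02],[0,0,0.02],[0,0,0.02]],"hand":[1,1,1,1,1]}'; python3 -m creep '{"linear":[[0,0,-10],[0,0,-8],[0,0,-4],[0,0,0]],"dr":[[0,0,0],[0,0,0],[0,0,0],[0,0,0]],"hand":[1,1,1,1]}'
python3 - <<'E'
from h import *
d=cam('side');cv2.imwrite('pics/s3.png',cv2.resize(d['frame'][220:340,250:400],(750,600),interpolation=cv2.INTER_CUBIC))
s=robot.sense();p=np.array(s['position']);X=np.array(s['eef_rot'])[:,0];print(s['wrist_force'])
for z in (0,.015,.03,.045):print(z,((proj(d,[p-.055*X+[0,0,z],p+.055*X+[0,0,z]])-[250,220])*5).round())
E
```

```text
t: 5.2
position: [0.5271, -0.0118, 0.0349]
eef_rot: [[0.997, -0.079, 0.003], [-0.079, -0.997, 0.005], [0.002, -0.005, -1.0]]
wrist_force: [0.1, 0.7, -0.3]
grip_width: 1.003
t: 5.6
position: [0.5273, -0.0105, 0.0117]
eef_rot: [[0.997, -0.076, 0.003], [-0.076, -0.997, 0.005], [0.003, -0.005, -1.0]]
wrist_force: [-0.5, -0.6, -0.5]
grip_width: 0.999
[-0.03788693 -0.20383041 -1.00745404]
0 [[218. 377.]
 [458. 292.]]
0.015 [[218. 347.]
 [460. 263.]]
0.03 [[217. 317.]
 [461. 233.]]
0.045 [[217. 286.]
 [463. 203.]]
```

View pics/s3.png

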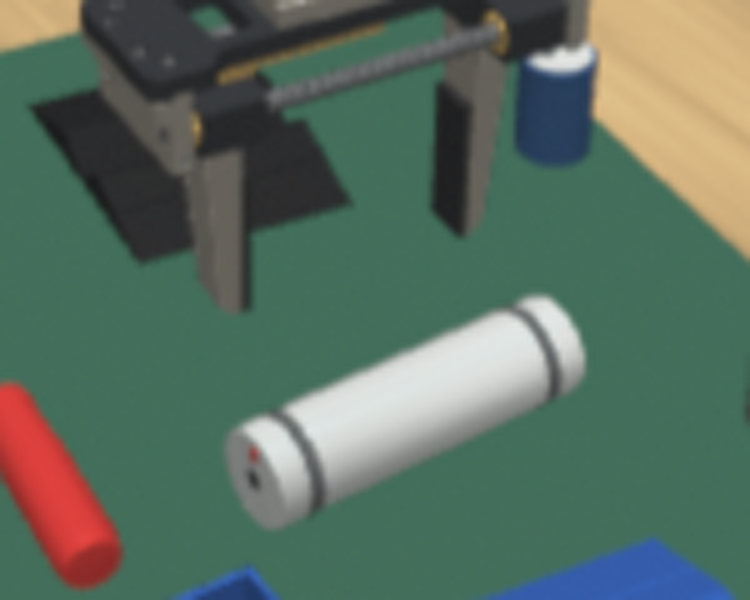

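The fingertips at (232,310) and (458,235) match an offset of about +30 mm in z, within 1 px. The true tip height is therefore about 42 mm, so I'll go down about 26 mm more in small steps, watching the force.

```bash
python3 -m creep '{"linear":[[0,0,-8],[0,0,-6],[0,0,-4],[0,0,0]],"dr":[[0,0,0],[0,0,0],[0,0,0],[0,0,0]],"hand":[1,1,1,1]}'; python3 -m creep '{"linear":[[0,0,-4],[0,0,-3],[0,0,0]],"dr":[[0,0,0],[0,0,0],[0,0,0]],"hand":[1,1,1]}'
python3 - <<'E'
from h import *
d=cam('side');cv2.imwrite('pics/s4.png',cv2.resize(d['frame'][220:340,250:400],(750,600),interpolation=cv2.INTER_CUBIC))
s=robot.sense();print(s['position'],s['wrist_force'])
E
```

```text
t: 6.05
position: [0.5272, -0.0127, -0.0077]
eef_rot: [[0.997, -0.079, 0.003], [-0.079, -0.997, 0.004], [0.003, -0.004, -1.0]]
wrist_force: [-0.3, -0.5, -0.5]
grip_width: 1.001
t: 6.35
position: [0.5274, -0.0128, -0.0153]
eef_rot: [[0.997, -0.08, 0.003], [-0.08, -0.997, 0.004], [0.003, -0.004, -1.0]]
wrist_force: [-0.1, -0.8, 0.2]
grip_width: 1.001
[ 0.52745745 -0.01280296 -0.01515093] [ 0.93961135 -0.56022537 -0.69506829]
```

View pics/s4.png

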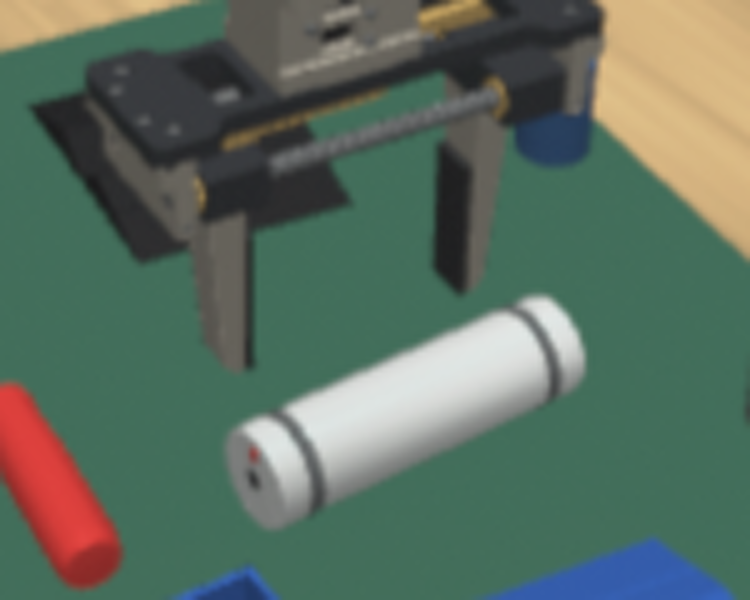

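The tips are now at (235,370) and (460,292), low and just behind the bar, still with no contact. Pushing now.

```bash
python3 -m creep '{"linear":[[-1,-8,0],[-1,-8,0],[-1,-6,0],[-1,-6,0],[-1,-6,0]],"dr":[[0,0,0],[0,0,0],[0,0,0],[0,0,-0.01],[0,0,-0.01]],"hand":[1,1,1,1,1]}'; python3 -m creep '{"linear":[[-1,-6,0],[-1,-6,0],[-1,-6,0],[-1,-6,0],[-1,-6,0]],"dr":[[0,0,-0.01],[0,0,-0.01],[0,0,-0.01],[0,0,0],[0,0,0]],"hand":[1,1,1,1,1]}'; python3 -m creep '{"linear":[[-1,-6,0],[0,0,0]],"dr":[[0,0,0],[0,0,0]],"hand":[1,1]}';python3 look.py p2
```

```text
t: 6.9
position: [0.5229, -0.0489, -0.0144]
eef_rot: [[0.995, -0.1, 0.005], [-0.1, -0.995, 0.005], [0.005, -0.005, -1.0]]
wrist_force: [0.1, -0.5, 0.7]
grip_width: 1.003
t: 7.4
position: [0.5172, -0.0821, -0.0143]
eef_rot: [[0.991, -0.134, 0.006], [-0.134, -0.991, 0.004], [0.005, -0.005, -1.0]]
wrist_force: [0.1, -0.1, 0.3]
grip_width: 1.001
t: 7.6
position: [0.5158, -0.09, -0.0143]
eef_rot: [[0.991, -0.135, 0.005], [-0.135, -0.991, 0.004], [0.005, -0.004, -1.0]]
wrist_force: [0.3, -0.5, -0.3]
grip_width: 1.0
7.65 [ 0.5159 -0.0895 -0.0144] [ 0.991 -0.135]
```

View pics/p2.png

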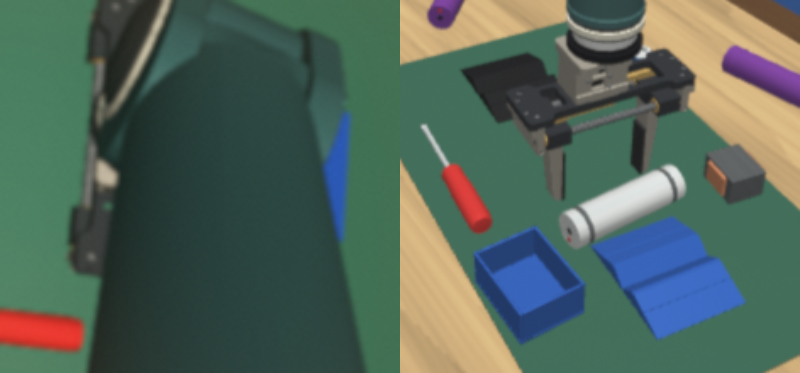

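The bar rolled and now lies squared up just short of the ramp: p2 right pane, centre (623,206), ends (572,228) and (678,182). Next I'll fit its pose from the side image.

```bash
cat > fit.py <<'E'
from h import *
from scipy.optimize import minimize
B=np.array([507,-219.])/1000; th=np.radians(-7.8); bx=np.array([np.cos(th),np.sin(th)]); by=np.array([-bx[1],bx[0]])
def cyl(x,y,z,yaw):
    a=np.linspace(0,2*np.pi,40);u=np.array([np.cos(yaw),np.sin(yaw),0]);v=np.array([-u[1],u[0],0])
    ring=.02*(np.cos(a)[:,None]*v+np.sin(a)[:,None]*[0,0,1])
    return np.vstack([[x,y,z]+s*.07*u+ring for s in(1,-1)])
d=cam('side');f=d['frame'];hsv=cv2.cvtColor(f,cv2.COLOR_BGR2HSV)
m=((hsv[...,1]<45)&(hsv[...,2]>90)).astype(np.uint8); m[:, :270]=0;m[:,430:]=0;m[:265]=0;m[400:]=0
m=cv2.morphologyEx(m,cv2.MORPH_CLOSE,np.ones((7,7)))
c=max(cv2.findContours(m,0,2)[0],key=cv2.contourArea)
c=cv2.convexHull(c);M=np.zeros((480*4,640*4),np.uint8);cv2.fillPoly(M,[c*4],1)
def cost(q,z):
    h=cv2.convexHull((proj(d,cyl(q[0]/1e3,q[1]/1e3,z,q[2]/1e2))*4).astype(np.float32)).round().astype(int)
    N=np.zeros_like(M);cv2.fillPoly(N,[h],1);return 1-(M&N).sum()/(M|N).sum()
mu=c.reshape(-1,2).mean(0)
for z in (.022,.030,.038):
    p=back(d,mu,z)*1e3
    r=min((minimize(cost,[p[0]+k,p[1],-13+k],(z,),method='Nelder-Mead',options=dict(initial_simplex=np.array([[p[0]+k,p[1],-10],[p[0]+20,p[1],-10],[p[0],p[1]+15,-10],[p[0],p[1],-25]]))) for k in (0,8)),key=lambda r:r.fun)
    q=r.x[:2]/1e3-B;print('z',z,'xy',r.x[:2].round(1),'yaw-block deg',np.degrees(r.x[2]/100-th).round(1),'blk x,y mm',(q@bx*1e3).round(1),(q@by*1e3).round(1),'1-IoU',round(r.fun,3))
s=robot.sense();P=np.array(s['position']);q=P[:2]-B;print(s['t'],P.round(4),'tcp blk',(q@bx*1e3).round(1),(q@by*1e3).round(1))
E
python3 fit.py
python3 - <<'E'
from h import *
d=cam('side')
for uv in [(533,230),(583,290),(475,278)]: print(back(d,(220+(uv[0]-400)*.59,200+uv[1]*.59),.042).round(3))
E
```

```text
z 0.022 xy [ 517.6 -133.1] yaw-block deg 7.8 blk x,y mm -1.1 86.5 1-IoU 0.594
z 0.03 xy [ 512.9 -139.2] yaw-block deg 8.6 blk x,y mm -5.0 79.9 1-IoU 0.587
z 0.038 xy [ 508.7 -144.8] yaw-block deg 8.8 blk x,y mm -8.4 73.8 1-IoU 0.583
7.75 [ 0.5161 -0.0886 -0.0144] tcp blk -8.7 130.4
[ 0.406 -0.13   0.042]
[ 0.403 -0.221  0.042]
[ 0.327 -0.153  0.042]
```

```bash
sed -i "s/^m=((hsv.*/GG=f[...,1].astype(int);m=((hsv[...,1]<60)\&(hsv[...,2]>135)).astype(np.uint8); m[:, :285]=0;m[:,400:]=0;m[:285]=0;m[380:]=0/; s/^mu=/print('box',cv2.boundingRect(c));mu=/" fit.py; python3 fit.py
```

```text
box (317, 298, 74, 47)
z 0.022 xy [ 522.2 -136.6] yaw-block deg 8.3 blk x,y mm 3.8 83.7 1-IoU 0.12
z 0.03 xy [ 521.4 -141.6] yaw-block deg 8.0 blk x,y mm 3.7 78.6 1-IoU 0.14
z 0.038 xy [ 517.  -148.4] yaw-block deg 7.8 blk x,y mm 0.3 71.3 1-IoU 0.16
7.85 [ 0.5161 -0.0884 -0.0144] tcp blk -8.7 130.7
```

Run:
```python
from h import *
d=cam('side');f=d['frame'].astype(int)[318:350,308:335]
print('red-green'); print((f[...,2]-f[...,1])[::1,::1][4:30,6:24])
```

```text
red-green
[[-44 -44 -44 -44 -44 -44 -44 -44 -44 -43 -43 -40 -34 -24 -14 -10  -4  -3]
 [-44 -44 -44 -44 -44 -44 -44 -43 -41 -39 -33 -25 -18 -11  -4  -3  -3  -2]
 [-43 -44 -44 -43 -44 -43 -40 -35 -28 -20 -11  -5  -4  -4  -3  -3  -4  -2]
 [-43 -42 -43 -43 -41 -36 -26 -15 -10  -4  -4  -3  -3  -3  -4  -4  -4  -4]
 [-43 -43 -42 -37 -26 -16 -10  -4  -4  -3  -3  -3  -3  -3  -4  -4  -5  -7]
 [-43 -43 -37 -24 -12  -4  -3  -3  -2  -1  -3  -2  -2  -4  -5  -4  -5  -6]
 [-43 -38 -23 -10  -4  -2  -2  -3  -2  -2  -3  -4  -5  -5  -8  -6  -6  -6]
 [-42 -30  -9  -3  -2  -2  -3  -3  -3  -4  -4  -5  -5  -7  -6 -10  -7  -6]
 [-41 -27  -5  -1  -2  -2  -3  -3  -5  -5  -6  -6  -6  -6  -7  -7  -8  -6]
 [-41 -25  -4  -2  -2  -2  -3  -3  -4  -7  -7  -7  -7  -6  -6  -6  -8  -5]
 [-40 -24  -4  -1  -2  -2  -2  -2  -3  -6  -9  -7  -6  -5  -5  -4  -6  -4]
 [-41 -27  -5  -3  -3  -2  -2  -2  -1  -3  -6  -6  -5  -4  -4  -4  -4  -4]
 [-42 -28  -8  -2  -2  -2  -2  -1  -2  -3  -4  -5  -4  -3  -3  -3  -4  -4]
 [-42 -33 -13  -3  -2  -1  -1  -2  -1  -3  -3  -3  -4  -4  -3  -3  -3  -3]
 [-43 -37 -18  -4  -2  -2  -2  -1  -2  -
[... 160 characters left out ...]
 -2  -2  -4  -3  -3  -3]
 [-43 -43 -37 -20  -4   1   5   4  -1  -2  -2  -2  -2  -2  -2  -2  -3  -3]
 [-43 -43 -41 -29  -7  12  30  25   2  -2  -1  -2  -1  -1  -2  -2  -3  -3]
 [-43 -43 -43 -37 -15  20  61  48   4  -1  -2  -2  -2  -2  -3  -2  -3  -3]
 [-43 -44 -44 -42 -28   6  49  34   2  -2  -2  -2  -2  -3  -2  -2  -2  -2]
 [-43 -43 -43 -43 -36 -14  18  20   1  -2  -2  -2  -2  -3  -2  -2  -2  -2]
 [-43 -43 -43 -43 -42 -33 -13  -2  -2  -2  -3  -1  -1  -2  -3  -3  -3  -3]
 [-43 -44 -43 -43 -43 -41 -28 -10  -2  -2  -2  -1  -2  -2  -2  -3  -3  -4]
 [-43 -43 -43 -44 -43 -43 -39 -25 -10  -3  -2  -2  -2  -2  -3  -4  -9 -14]
 [-43 -43 -44 -44 -44 -44 -43 -37 -22 -11  -6  -3  -3  -4 -11 -17 -28 -35]]
```

```bash
python3 -m creep '{"linear":[[0,-5,0],[0,-4,0],[0,-4,0],[0,-4,0],[0,-4,0]],"dr":[[0,0,0],[0,0,0],[0,0,0],[0,0,0],[0,0,0]],"hand":[1,1,1,1,1]}'; python3 fit.py
```

```text
t: 8.4
position: [0.5168, -0.1092, -0.0142]
eef_rot: [[0.991, -0.13, 0.006], [-0.13, -0.991, 0.005], [0.005, -0.006, -1.0]]
wrist_force: [1.1, 1.8, 0.7]
grip_width: 0.998
box (319, 300, 74, 47)
z 0.022 xy [ 526.1 -143.3] yaw-block deg 6.6 blk x,y mm 8.7 77.6 1-IoU 0.096
z 0.03 xy [ 521.6 -149.3] yaw-block deg 7.4 blk x,y mm 5.0 71.0 1-IoU 0.118
z 0.038 xy [ 515.3 -155.6] yaw-block deg 7.8 blk x,y mm -0.3 63.9 1-IoU 0.134
8.45 [ 0.5169 -0.1102 -0.0141] tcp blk -5.0 109.2
```

The red end mark went from the top to the bottom of the end face, so the bar rolled about half a turn on the mat (check 1 met). The fingers now touch it and it is squaring up. I'll continue up the ramp, raising the tool gradually.

```bash
python3 -m creep '{"linear":[[-0.5,-5,0],[-0.5,-5,0],[-0.5,-5,1],[-0.5,-5,1],[-0.5,-5,1]],"dr":[[0,0,-0.005],[0,0,0],[0,0,0],[0,0,0],[0,0,0]],"hand":[1,1,1,1,1]}'; python3 fit.py
```

```text
t: 8.95
position: [0.5164, -0.1236, -0.0093]
eef_rot: [[0.992, -0.13, 0.006], [-0.13, -0.991, 0.021], [0.003, -0.022, -1.0]]
wrist_force: [-0.0, 10.1, 7.3]
grip_width: 1.004
box (320, 304, 78, 43)
z 0.022 xy [ 522.3 -151.7] yaw-block deg 0.2 blk x,y mm 6.0 68.8 1-IoU 0.072
z 0.03 xy [ 516.2 -157.9] yaw-block deg 0.3 blk x,y mm 0.9 61.8 1-IoU 0.088
z 0.038 xy [ 512.  -164.4] yaw-block deg 0.8 blk x,y mm -2.5 54.7 1-IoU 0.109
9.0 [ 0.5163 -0.1241 -0.009 ] tcp blk -3.6 95.3
```

Now squared to within 0.2° at the foot of the ramp. The arm lags under 10 N, so I'll push harder with a modest rise.

```bash
python3 -m creep '{"linear":[[-0.7,-8,0],[-0.7,-8,1],[-0.7,-8,1]],"dr":[[-0.01,0,0],[-0.01,0,0],[0,0,0]],"hand":[1,1,1]}'; python3 fit.py
```

```text
t: 9.3
position: [0.5154, -0.1304, -0.004]
eef_rot: [[0.992, -0.123, 0.003], [-0.123, -0.992, 0.026], [-0.001, -0.026, -1.0]]
wrist_force: [-1.7, 13.6, 15.1]
grip_width: 1.001
box (322, 305, 77, 44)
z 0.022 xy [ 523.6 -155.2] yaw-block deg 0.4 blk x,y mm 7.8 65.4 1-IoU 0.076
z 0.03 xy [ 519.1 -161.7] yaw-block deg 0.6 blk x,y mm 4.3 58.4 1-IoU 0.09
z 0.038 xy [ 515.1 -168. ] yaw-block deg 0.2 blk x,y mm 1.1 51.6 1-IoU 0.11
9.35 [ 0.5154 -0.1312 -0.0035] tcp blk -3.6 88.1
```

The vertical force exceeds the push force, so the tips have ridden above the bar's axis. I'll back off, lower, and try again.

```bash
python3 -m creep '{"linear":[[1,10,0],[1,8,-5],[0,3,-5],[0,0,-4],[0,0,0]],"dr":[[-0.015,0,0],[-0.01,0,0],[0,0,-0.01],[0,0,0],[0,0,0]],"hand":[1,1,1,1,1]}'; python3 fit.py;  python3 - <<'E'
from h import *
d=cam('side');cv2.imwrite('pics/s5.png',cv2.resize(d['frame'][250:370,270:420],(750,600),interpolation=cv2.INTER_CUBIC))
s=robot.sense();p=np.array(s['position']);X=np.array(s['eef_rot'])[:,0];print(s['eef_rot'],s['wrist_force'])
for z in (.015,.03,.045):print(z,((proj(d,[p-.055*X+[0,0,z],p+.055*X+[0,0,z]])-[270,250])*5).round())
E
```

```text
t: 9.85
position: [0.5177, -0.1092, -0.0174]
eef_rot: [[0.991, -0.134, 0.004], [-0.134, -0.991, 0.001], [0.004, -0.002, -1.0]]
wrist_force: [-0.2, 0.4, -0.4]
grip_width: 0.999
box (317, 301, 77, 41)
z 0.022 xy [ 524. -138.] yaw-block deg -0.1 blk x,y mm 5.9 82.6 1-IoU 0.125
z 0.03 xy [ 520.1 -144.9] yaw-block deg -0.1 blk x,y mm 2.9 75.2 1-IoU 0.146
z 0.038 xy [ 516.1 -151.8] yaw-block deg 1.0 blk x,y mm -0.1 67.8 1-IoU 0.167
9.9 [ 0.5176 -0.1095 -0.0173] tcp blk -4.3 110.0
[[ 0.99082313 -0.13509913  0.00421236]
 [-0.13510573 -0.99083031  0.0013219 ]
 [ 0.00399514 -0.00187888 -0.99999025]] [-0.66495288  0.07015564  0.54367354]
0.015 [[236. 408.]
 [494. 319.]]
0.03 [[236. 378.]
 [497. 289.]]
0.045 [[237. 347.]
 [500. 259.]]
```

View pics/s5.png

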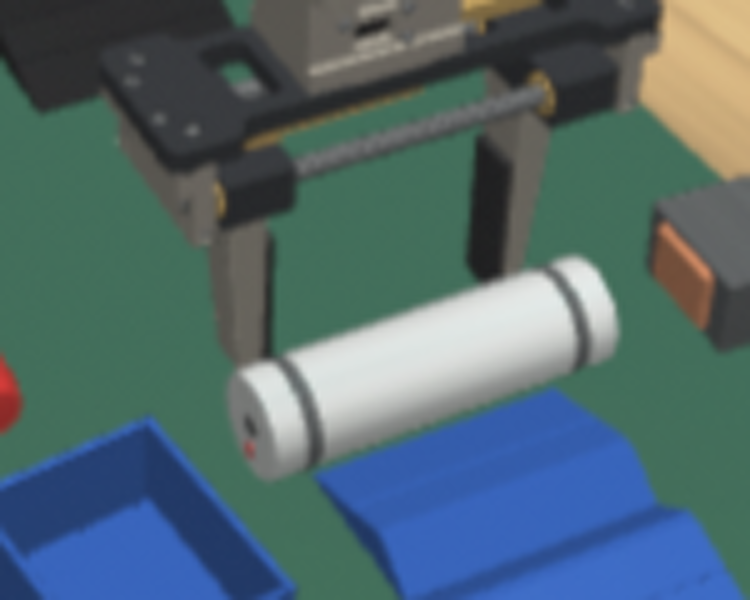

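```bash
python3 -m creep '{"linear":[[0,-4,-2],[-1,-7,-1],[-1,-7,0],[-1,-7,0],[-1,-8,0]],"dr":[[0,0,0],[0,0,0],[0,0,0],[-0.005,0,0],[-0.01,0,0]],"hand":[1,1,1,1,1]}'; python3 fit.py
```

```text
t: 10.45
position: [0.5166, -0.1289, -0.0185]
eef_rot: [[0.992, -0.128, 0.004], [-0.128, -0.992, 0.007], [0.003, -0.008, -1.0]]
wrist_force: [0.3, 14.9, 9.4]
grip_width: 1.002
box (323, 306, 77, 43)
z 0.022 xy [ 525.8 -156.2] yaw-block deg 0.0 blk x,y mm 10.1 64.8 1-IoU 0.079
z 0.03 xy [ 521.1 -162.6] yaw-block deg 0.3 blk x,y mm 6.3 57.7 1-IoU 0.093
z 0.038 xy [ 515.6 -168.7] yaw-block deg 1.0 blk x,y mm 1.7 51.0 1-IoU 0.114
10.5 [ 0.5166 -0.1298 -0.0184] tcp blk -2.6 89.7
```

The push force is about 15 N with about 9 N of vertical rubbing. Tilting the fingers about 13° so the tips lead will aim the push along the slope and reduce the jamming.

```bash
python3 -m creep '{"linear":[[0,6,0],[0,6,0],[0,2,0],[0,0,0]],"dr":[[-0.08,0,0],[-0.09,0,0],[-0.08,0,0],[0,0,0]],"hand":[1,1,1,1]}';python3 -m creep '{"linear":[[0,-6,0],[-1,-7,0],[-1,-9,1],[-1,-9,1],[-1,-9,1]],"dr":[[0,0,0],[0,0,0],[0,0,0],[-0.01,0,0],[-0.01,0,0]],"hand":[1,1,1,1,1]}'; python3 fit.py
```

```text
t: 10.9
position: [0.5179, -0.1205, -0.017]
eef_rot: [[0.991, -0.137, 0.009], [-0.13, -0.96, -0.25], [0.043, 0.246, -0.968]]
wrist_force: [-0.5, 0.6, -0.4]
grip_width: 0.996
t: 11.4
position: [0.5195, -0.1571, -0.0122]
eef_rot: [[0.99, -0.141, 0.018], [-0.132, -0.959, -0.251], [0.053, 0.246, -0.968]]
wrist_force: [-0.1, 9.9, 5.0]
grip_width: 1.002
box (329, 308, 71, 44)
z 0.022 xy [ 529.1 -169.1] yaw-block deg 0.0 blk x,y mm 15.1 52.5 1-IoU 0.144
z 0.03 xy [ 523.8 -175.3] yaw-block deg -0.2 blk x,y mm 10.7 45.5 1-IoU 0.154
z 0.038 xy [ 521.6 -182. ] yaw-block deg 0.0 blk x,y mm 9.4 38.7 1-IoU 0.17
11.45 [ 0.5192 -0.1595 -0.0118] tcp blk 4.0 60.7
```

The tilt works: the bar is climbing, now at block y ≈ 45 mm and square. Continuing.

```bash
python3 -m creep '{"linear":[[-2,-8,1],[-2,-8,2],[-2,-8,2]],"dr":[[0,0.02,0],[0,0.02,0],[0,0,0]],"hand":[1,1,1]}'; python3 fit.py
```

```text
t: 11.75
position: [0.5146, -0.1853, -0.0056]
eef_rot: [[0.99, -0.139, -0.019], [-0.14, -0.96, -0.243], [0.016, 0.243, -0.97]]
wrist_force: [-0.6, 0.0, -0.2]
grip_width: 0.997
box (337, 319, 63, 42)
z 0.022 xy [ 519.2 -192.1] yaw-block deg -0.2 blk x,y mm 8.5 28.3 1-IoU 0.262
z 0.03 xy [ 514.9 -198.5] yaw-block deg -0.0 blk x,y mm 5.1 21.4 1-IoU 0.269
z 0.038 xy [ 510.7 -204.8] yaw-block deg -0.2 blk x,y mm 1.7 14.5 1-IoU 0.278
11.8 [ 0.5134 -0.1882 -0.005 ] tcp blk 2.1 31.4
```

```bash
sed -i 's/m\[:,400:\]=0/m[:,440:]=0/' fit.py; python3 fit.py
python3 - <<'E'
from h import *
d=cam('side');cv2.imwrite('pics/s6.png',cv2.resize(d['frame'][270:410,270:445],(750,600),interpolation=cv2.INTER_CUBIC))
print(robot.sense()['position'])
E
```

```text
box (339, 320, 82, 47)
z 0.022 xy [ 527.2 -203.4] yaw-block deg -0.0 blk x,y mm 17.9 18.2 1-IoU 0.06
z 0.03 xy [ 523.1 -209.5] yaw-block deg -0.2 blk x,y mm 14.7 11.6 1-IoU 0.069
z 0.038 xy [ 517.4 -215.5] yaw-block deg -0.4 blk x,y mm 9.9 4.9 1-IoU 0.079
11.85 [ 0.513  -0.1876 -0.0053] tcp blk 1.7 31.9
[ 0.5129039  -0.18648057 -0.00576337]
```

View pics/s6.png

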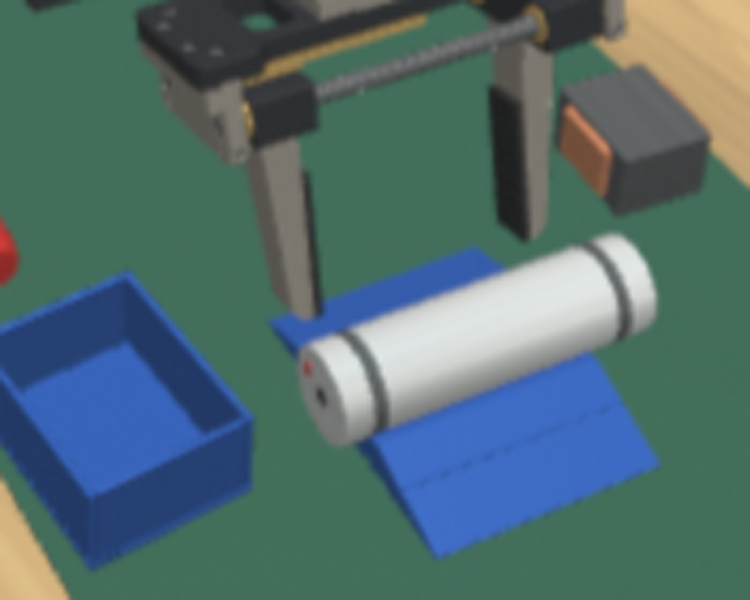

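The bar is lying in the groove, centre (480,340) and parallel to it, with the fingertips clear. I'll retract, then check it with the top camera.

```bash
python3 -m creep '{"linear":[[0,10,4],[0,15,15],[0,20,35],[0,20,40],[0,20,40]],"dr":[[0,0,0],[0,0,0],[0,0,0],[0,0,0],[0,0,0]],"hand":[1,1,1,1,1]}';python3 -m creep '{"linear":[[0,45,0],[0,45,0],[0,45,0],[0,45,0],[0,45,0]],"dr":[[0,0,0],[0,0,0],[0,0,0],[0,0,0],[0,0,0]],"hand":[1,1,1,1,1]}'
python3 fit.py
python3 - <<'E'
from h import *
d=cam('top');f=d['frame'];hsv=cv2.cvtColor(f,cv2.COLOR_BGR2HSV);cv2.imwrite('pics/t7.png',cv2.resize(f[165:375,300:520],(628,600),interpolation=cv2.INTER_CUBIC))
m=((hsv[...,1]<60)&(hsv[...,2]>130)).astype(np.uint8);m[:225]=0;m[325:]=0;m[:,410:490]*=1;m[:,:410]=0;m[:,490:]=0
m=cv2.morphologyEx(m,cv2.MORPH_CLOSE,np.ones((5,5)))
c=max(cv2.findContours(m,0,2)[0],key=cv2.contourArea)
P=np.array([back(d,p[0],.03)[:2] for p in c])*1000
r=cv2.minAreaRect(P.astype(np.float32));print('top bar',r)
q=np.array(r[0])/1e3-[.507,-.219];t=np.radians(-7.8);print('blk',q@[np.cos(t),np.sin(t)],q@[-np.sin(t),np.cos(t)])
for o in('capacitor','transformer','screwdriver','part_bin'):
    for k in spotter.mark_of('top',o)[:1]:print(o,np.round(k['uv']),back(d,k['uv'],.015 if o[0]=='s' else .002).round(3))
print(robot.sense()['wrist_force'])
E
```

```text
t: 12.4
position: [0.504, -0.1027, 0.1276]
eef_rot: [[0.988, -0.149, -0.037], [-0.154, -0.957, -0.247], [0.001, 0.249, -0.968]]
wrist_force: [1.4, 0.8, -1.0]
grip_width: 1.0
t: 12.9
position: [0.5043, 0.1293, 0.1347]
eef_rot: [[0.987, -0.158, -0.028], [-0.16, -0.957, -0.241], [0.011, 0.242, -0.97]]
wrist_force: [1.4, -0.4, 0.1]
grip_width: 1.001
box (341, 324, 82, 47)
z 0.022 xy [ 523.7 -213.1] yaw-block deg -1.1 blk x,y mm 15.8 8.1 1-IoU 0.104
z 0.03 xy [ 520.8 -219.2] yaw-block deg 0.3 blk x,y mm 13.7 1.7 1-IoU 0.122
z 0.038 xy [ 514.8 -224.7] yaw-block deg -1.1 blk x,y mm 8.5 -4.6 1-IoU 0.146
12.95 [0.5043 0.1393 0.1337] tcp blk -51.3 354.6
top bar ((514.2117919921875, -221.74520874023438), (41.48247528076172, 146.77952575683594), 82.33998107910156)
blk 0.007517634917821546 -0.0017410571525336826
capacitor [312. 192.] [0.691 0.061 0.002]
transformer [415. 207.] [ 0.655 -0.159  0.002]
screwdriver [336. 331.] [0.4   0.016 0.015]
part_bin [426. 342.] [ 0.374 -0.167  0.002]
[ 0.1162806  -0.95279235 -0.91546654]
```

View pics/t7.png

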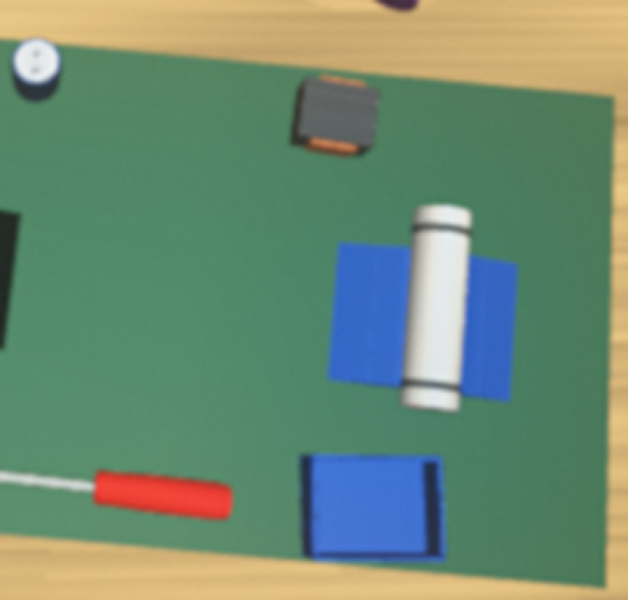

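The top view shows the bar seated in the blue groove at (438,307), parallel to it, with the other things in place. I'll let everything settle, then hand in.

```bash
python3 -m creep '{"linear":[[0,0,0],[0,0,0],[0,0,0],[0,0,0],[0,0,0]],"dr":[[0,0,0],[0,0,0],[0,0,0],[0,0,0],[0,0,0]],"hand":[1,1,1,1,1]}'; python3 fit.py; python3 -c "
from cell import robot
print(robot.job_done())"
```

```text
t: 13.7
position: [0.5046, 0.1207, 0.1349]
eef_rot: [[0.985, -0.168, -0.031], [-0.171, -0.955, -0.242], [0.011, 0.244, -0.97]]
wrist_force: [-0.2, -0.8, -0.6]
grip_width: 0.998
box (341, 324, 82, 47)
z 0.022 xy [ 522.3 -213.4] yaw-block deg -0.1 blk x,y mm 14.3 7.7 1-IoU 0.101
z 0.03 xy [ 519.  -218.4] yaw-block deg -0.2 blk x,y mm 11.8 2.2 1-IoU 0.124
z 0.038 xy [ 515.9 -223.9] yaw-block deg -1.0 blk x,y mm 9.5 -3.7 1-IoU 0.143
13.75 [0.5045 0.1207 0.1349] tcp blk -48.5 336.3
the job is handed in; nothing more can be done
None
```

I rolled the silver bar across the mat and up the blue ramp with the spread fingertips, and it dropped into the blue V-block's groove. I then retracted the arm and handed the job in at about 13.8 s; no verdict was reported.

**Last checks**
- **Bar position:** the top camera puts the bar about 8 mm from the middle along the groove and 2 mm off its line. The rougher side fit gives about 12 mm and 2 mm. Both are within about 0.5° of parallel.
- **At rest:** the bar's outline in the side image was identical 0.8 s apart. The gripper was well clear, with almost no wrist force.
- **Quarter turn:** the red mark on the end of the bar had moved from top to bottom while the bar was still on the mat.
- **Other things:** the capacitor, transformer and parts bin were within about 8 mm of where they were first measured. The screwdriver agreed less closely, 14 mm from its first estimate, but those came from different cameras. Nothing visibly moved and the arm never went near it.

**Problems along the way**
- **Tool height:** the reported TCP height was about 30 mm lower than the real fingertips. My first push therefore passed over the bar without touching it, and I corrected the height from the images.
- **Ramp:** my first two pushes at the foot of the ramp stalled. In the first, the fingertips rode above the bar's axis. Lowering the fingers and tilting them about 14° so the tips led got it up.

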